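# Feed a finished clamp through the chute flap

## Task

With the fingertips, push the finished clamp lying on the chute's feed tray forward through the hanging yellow flap until it goes over the edge and slides down into the grey tub, then draw the fingers back out and let the flap swing shut behind it. Only push the clamp along the tray: do not pick it up. Do not force the chute or its flap, and leave the driver, the carton, the bolt tray and the clamp without a bolt where they are.

Things in the scene. Friction and masses are not known exactly. Their poses are not given: they have to be found in the camera images.
- clamp: Finished aluminium clamp on the tray: U body 56 mm long (its x), 40 wide, 32 high, a flat upright wall 40 mm wide at each end (x = -28 and +28 mm), grey plate and dark bolt head between (head top 33 mm up). About 130 g, slides easily. Origin: centre of underside. At the start it stands upright, x within 0.25 rad of the chute's x, middle within 20 mm of its centre line.
- clamp_mid (a point): Middle of the finished clamp's body, 16 mm above its underside.
- chute: Fixed parts chute on blue legs. Origin: on the table straight below the flap's hinge, on the centre line; x points along the tray through the flap, y left, z up. Level steel tray floor 180 mm above the table, x = -190 mm (open end, towards the robot) to +24 mm (sill). Side fences 18 mm above the floor converge straight: clear width 140 mm at x = -185, 77 mm at x = -8.
- hinge (a point): Middle of the flap's hinge pin (radius 3 mm, along y), 62 mm above the tray floor; axes as the chute. Doorway 77 mm wide between cheeks (x = -8 to +40 mm, 68 mm high above the floor); header strip over the pin, x = -8 to +12 mm, top 70 mm above the floor. Fingers must pass a little below the pin: lean the tool 20 to 45 degrees, fingertips forward and down.
- flap (a joint): Angle of the yellow hanging flap, rad: 0 = hanging shut; grows as its lower edge swings away from the robot, up to 1.4; never swings towards the robot. Steel plate 70 mm wide, 3 mm thick, reaching 59 mm below the hinge, 60 g: under 1 N opens it, and it falls shut by its own weight in about a second.
- sill_edge (a point): Middle of the edge where the level tray ends, 24 mm past the hinge line, at tray-floor height; axes as the chute. Beyond it a steel slide, 77 mm wide, drops at 42 degrees. A clamp pushed until its middle is about 12 mm past this edge (its rear face then 8 mm past the hinge line) tips over, though the flap rests on its back, and slides down by itself into the tub.
- slide (a point): Point on the centre line of the slide's surface, 60 mm past the hinge line; axes as the chute. The slide runs down into the fixed open grey tub standing on the table: 260 x 200 mm outside, x = +120 to +380 mm in the chute's frame, y = -100 to +100 mm, rim 85 mm above the table, walls and floor 4 mm. Four more finished clamps lie in the tub and may be knocked by the arriving one.
- driver: Bystander: blue and black cordless driver lying on its side on the table, about 200 x 200 x 60 mm. Origin: underside, middle.
- carton: Bystander: open cardboard carton of clamp bodies on the table, 150 x 110 x 100 mm, flaps folded out. Origin: centre of the underside.
- screw_tray: Bystander: open wooden tray of bolts on the table, 150 x 100 x 45 mm. Origin: centre of the underside.
- bare_clamp: Bystander: aluminium clamp body without plate and bolt on the table, 56 x 40 x 32 mm. Origin: centre of the underside.
Mind the look-alikes: they are no part of the job. What is shaped like the clamp but purple or red is not meant.

How it is judged (in metres and radians):
On the way, in this order (a step that is already met when the one before it is completed fails the run):
1. the clamp, still standing on the tray, is in the doorway and holds the flap open (x of clamp in the frame of chute between -0.022 and 0.05 m and y of clamp in the frame of chute between -0.03 and 0.03 m and height (world z) of clamp_mid above 0.186 m and value of joint flap above 0.3 rad), for 0.1 s.
2. the clamp has gone through and down into the tub (x of clamp_mid in the frame of chute between 0.124 and 0.376 m and height (world z) of clamp_mid below 0.085 m), for 0.1 s.
At the end, for the whole second after the job is handed in: The finished clamp lies at rest inside the grey tub (its middle inside the walls and below the rim, moving slower than 0.05 m/s) and the flap hangs shut (within 0.06 rad) (x of clamp_mid in the frame of chute between 0.124 and 0.376 m and y of clamp_mid in the frame of chute between -0.096 and 0.096 m and z of clamp_mid in the frame of chute between 0.004 and 0.085 m and linear speed of clamp below 0.05 m/s and value of joint flap below 0.06 rad); the robot touches nothing.
It fails at once if the clamp is lifted more than 20 mm off the tray (height (world z) of clamp_mid above 0.216 m).
It fails at once if the arm presses the chute or its flap with more than 30 N (contact force between the arm and chute above 30 N).
It fails at once if the driver, the carton, the bolt tray or the clamp without a bolt is moved more than 20 mm (distance of any of driver, carton, screw_tray, bare_clamp from where it was at the start of the episode above 0.02 m).
It also fails if it takes over 35 s, if anything falls off the work surface, if the arm or the gripper's body presses on something with over 40 N, if the wrist force passes 120 N, or if a joint passes its speed limit or range.

## Robot

A 6-joint arm with a two-finger parallel gripper is mounted at the origin on the work surface. World frame = base frame: x ahead of the robot, y to its left, z up, the work surface at z = 0. Lengths are in mm, angles in rad, forces in N, time in s.
With the tool pointing down it reaches from about 350 to 875 mm from the base axis. Payload 4.2 kg.
Tool frame: the origin (TCP) lies at the very end of the fingers, on their centre line; the grasp point (between the pads) lies 19 mm behind it; z points along the fingers, y is the line along which they close (so a half turn about z gives the same grasp; the last joint's range is limited). The gripper opens to 85 mm and grips with 20 to 120 N. Pads are 22 mm wide; open, the fingers measure 114 mm over their backs; the gripper's body (76 mm by 85 mm) begins 54 mm behind the grasp point. The pads swing forward as they close: fully open they stand 13 mm farther back than shut.
Start: joints at [1.586, 0.385, 0.008, 0, -1.194, -0.259], TCP at [150.838, 606.504, 231.312] pointing down, gripper open.
Joint ranges: [-3.14, 3.14], [-1.21, 2.06], [-1.07, 1.41], [-3.16, 2.05], [-2.99, -0.16], [-3.1, 3.1]. Speed limits (rad/s): [2.79, 2.79, 3.14, 3.14, 3.14, 3.14].

## Interface

Orientations are given as a unit quaternion [x, y, z, w].
In Python, from bench import arm gives the robot as it stands. The module is installed in compiled form; this text tells all that it offers.
- The arm moves only by the tool drive_tool, never from a script. Its argument "targets" is a list of rows, each a list of 5 numbers: the closure, from -1 (fully open) to 1 (shut), then the shift along the tool's x, y, z in mm, then the turn about the tool's z in degrees. In form: [[grip, tx, ty, tz, roll], ...]. A call has 1 to 12 rows; each row is the pose to reach, as a shift and turn from the pose commanded when the call began, along the tool's axes at that moment; what a row does not reach only later rows make up. A row lasts 1/10 s, in which the tool goes at most 50 mm and 8.59 degrees, less where a joint would pass 70% of its speed; a pose out of reach is approached as far as the arm can. A call with a gripper value outside its range is refused whole. The fingers move at their own pace and stop on an object; the grip force is fixed at half the most. Time passes only in rows, so rows that repeat a pose let the fingers close. It gives the time, the measured TCP pose, the force, the opening and the grip force at its end, in the units of the state.
- arm.read_state(): the state, without advancing time (a new reading comes with each control period).
- arm.get_image(name): name is "scene" or "side" or "wrist"; returns the picture (480x640x3 uint8, blue, green, red); there is no depth.
- arm.camera_params(name): a dict with "fov_y" (degrees; the focal length in pixels is half the picture's height over the tangent of half this angle, whatever the lens; pixels are square), "cx", "cy" (the principal point, pixels), "rvec" (rotation vector, rad) and "tvec" (3), from world to camera coordinates, as OpenCV has them; the wrist camera has in their place "tool_from_camera" (4x4, takes a point from camera to tool coordinates, whose origin is the TCP and whose axes are the flange's). Camera axes: x right, y down, z forward; pixel columns grow to the right and rows downward; lengths in mm; the calibration is good to about 2 mm. A picture is of the moment at which its call begins: read the wrist's pose just before it. camera_params takes no time and is no camera call.
- arm.job_done(): hands the job in; it is judged then, once.
The state is a dict: "clock": time; "joints": joint angles; "joint_vel": joint speeds; "joint_efforts": joint torques, N m; "position": TCP position; "ee_rot": TCP orientation; "contact_force": force on the tool from outside, world axes, zero at the start; "wrist_torque": the same for the moment, N m; "gripper_width": finger opening in mm; "grasp_force": force on a finger pad.
Only numpy, scipy, OpenCV 4.12 (cv2) and the standard library are available. Lean on these libraries where they do the work, as an engineer would, in place of code of your own. Each camera call takes 0.05 s, during which the arm holds its last target. There are 200 camera calls.

## Working session

There is one attempt and no reset: what is moved stays moved. The work goes in short steps, Python scripts to look and compute and a tool call to move; the robot and the scene stay as the last step left them, time stands still between calls to the robot, and variables do not carry over. Pictures are saved under pics/ and viewed, at most 10 in all, crops included, and the job is handed in when it is done.

Besides the shell and the picture viewer there is one more tool, called after "Emit:" as a command line: name --pt "numbers of a row" for each row, then --argument value for the rest. drive_tool: Moves the arm, as the interface text tells. Its arguments: {"type":"object","properties":{"targets":{"type":"array","items":{"type":"array","items":{"type":"number"}}}},"required":["targets"]}

```bash
mkdir -p pics
python3 - <<'E'
from bench import arm
import cv2
s=arm.read_state();print({k:s[k] for k in('clock','joints','position','ee_rot','gripper_width')})
for n in('scene','side','wrist'):
    cv2.imwrite(f'pics/{n}0.png',arm.get_image(n));print(n,arm.camera_params(n))
E
```

```text
{'clock': 0.0, 'joints': array([ 1.58561122e+00,  3.85544824e-01,  6.61855248e-03, -5.15703909e-04,
       -1.19401326e+00, -2.58614908e-01]), 'position': array([150.69704178, 605.94754373, 230.22335198]), 'ee_rot': array([ 9.92567219e-01, -1.21692684e-01, -9.13780833e-05,  1.09426832e-03]), 'gripper_width': 85.27350458017212}
scene {'fov_y': 55.96071454529046, 'cx': 324.06041604202255, 'cy': 242.7399837190902, 'rvec': array([ 2.10333749,  1.33323187, -0.51059665]), 'tvec': array([-250.63465075, -302.40391828, 1413.24029429])}
side {'fov_y': 47.4966082646649, 'cx': 314.31344771679653, 'cy': 242.18402121817525, 'rvec': array([ 0.99971798, -2.5542832 ,  0.95434827]), 'tvec': array([422.91496876, 410.00493011, 999.78472773])}
wrist {'fov_y': 66.36098273931056, 'cx': 323.770759841156, 'cy': 241.66520738809595, 'tool_from_camera': array([[-4.85494768e-04, -9.66149515e-01, -2.57982324e-01,
         6.49621721e+01],
       [ 9.99999852e-01, -5.32815102e-04,  1.13513036e-04,
        -7.65688738e-01],
       [-2.47127443e-04, -2.57982231e-01,  9.66149630e-01,
        -1.42788052e+02],
       [ 0.00000000e+00,  0.00000000e+00,  0.00000000e+00,
         1.00000000e+00]])}
```

View pics/scene0.png

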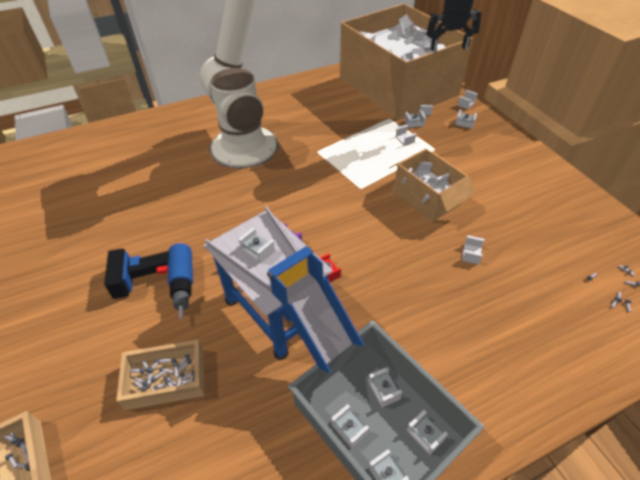

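View pics/side0.png

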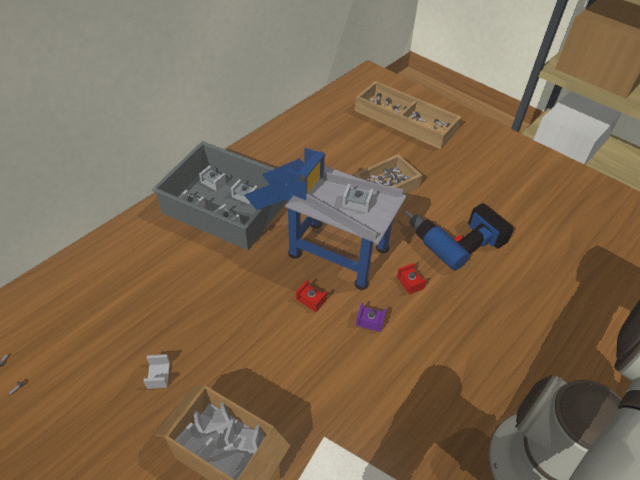

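```bash
cat > h.py <<'E'
import numpy as np,cv2
from bench import arm
def cam(n):
    p=arm.camera_params(n);f=240/np.tan(np.radians(p['fov_y']/2))
    return np.array([[f,0,p['cx']],[0,f,p['cy']],[0,0,1]]),p['rvec'],p['tvec']
def ray(n,uv):
    K,r,t=cam(n);R=cv2.Rodrigues(r)[0]
    return -R.T@t,R.T@np.linalg.solve(K,[*uv,1.])
def onz(n,uv,z):
    c,d=ray(n,uv);return c+d*(z-c[2])/d[2]
def proj(n,P):
    K,r,t=cam(n);return cv2.projectPoints(np.atleast_2d(np.float64(P)),r,t,K,None)[0][:,0]
E
python3 - <<'E'
from h import *
a=cv2.imread('pics/scene0.png')[190:390,190:390];b=cv2.imread('pics/side0.png')[140:300,240:440]
a=cv2.resize(a,(400,400),interpolation=2);b=cv2.resize(b,(400,320),interpolation=2)
c=np.zeros((400,800,3),np.uint8);c[:,:400]=a;c[:320,400:]=b
cv2.imwrite('pics/crop0.png',c)
for n in('scene','side'):print(n,proj(n,[[0,0,0],[600,0,0],[600,200,0]]).round(),ray(n,(320,240))[0].round())
print(onz('scene',(237,228),198),onz('scene',(293,272),235))
E
```

```text
scene [[244. 146.]
 [326. 288.]
 [399. 259.]] [1159. -259.  862.]
side [[545. 466.]
 [306. 285.]
 [241. 340.]] [  96.  547. 1019.]
[ 518.57010105 -158.20109004  198.        ] [ 697.47063426 -107.90328258  235.        ]
```

View pics/crop0.png

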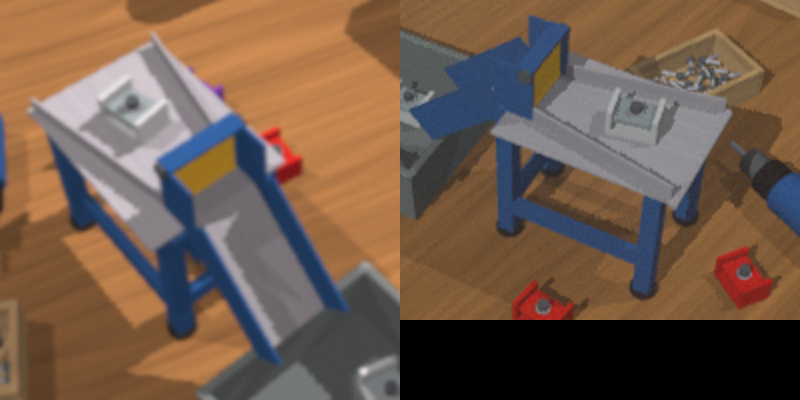

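View pics/wrist0.png

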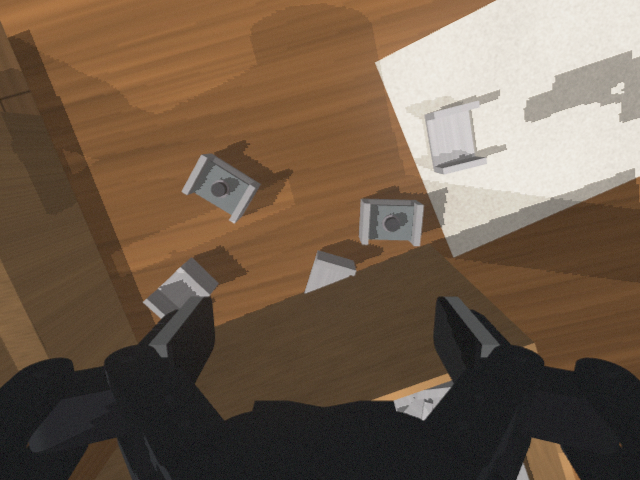

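Run:
```python
from h import *
def tri(a,b):
    (c,d),(e,f)=ray('scene',a),ray('side',b);d/=np.linalg.norm(d);f/=np.linalg.norm(f)
    s=np.linalg.lstsq(np.c_[d,-f],e-c,rcond=None)[0];p,q=c+d*s[0],e+f*s[1];return ((p+q)/2).round(1),np.linalg.norm(p-q).round(1)
print('bolt',tri((256,240.5),(357.5,193.5)))
print('bolt z213',onz('scene',(256,240.5),213),onz('side',(357.5,193.5),213))
print('rear fence R(-y?)',tri((206,241.5),(404,190)),'L',tri((266.5,208),(381,232.5)))
for uv in[(206,241.5),(266.5,208)]:print('sc198',onz('scene',uv,198).round(1))
for uv in[(404,190),(381,232.5)]:print('sd198',onz('side',uv,198).round(1))
for uv in[(375,325),(480,427),(292,388)]:print('tub sc',onz('scene',uv,85).round(1))
for uv in[(204,146),(156,190),(243,243)]:print('tub sd',onz('side',uv,85).round(1))
for n in('scene','side'):
    im=cv2.imread(f'pics/{n}0.png');hsv=cv2.cvtColor(im,cv2.COLOR_BGR2HSV)
    roi=(slice(240,320),slice(260,340)) if n=='scene' else (slice(150,210),slice(290,340))
    m=cv2.inRange(hsv,(18,150,80),(32,255,255));mm=np.zeros_like(m);mm[roi]=m[roi]
    ys,xs=np.nonzero(mm);print(n,len(xs),xs.mean(),ys.mean(),cv2.boxPoints(cv2.minAreaRect(np.c_[xs,ys].astype(np.float32))).round(1).tolist())
```

```text
bolt (array([ 578.2, -136.9,  210.4]), np.float64(0.6))
bolt z213 [ 580.33689971 -137.64265003  213.        ] [ 576.77451052 -134.42826663  213.        ]
rear fence R(-y?) (array([ 521.7, -225.8,  194.3]), np.float64(4.3)) L (array([482.8, -88.1, 196.1]), np.float64(12.1))
sc198 [ 527.2 -224.5  198. ]
sc198 [490.1 -84.5 198. ]
sd198 [ 519.2 -224.9  198. ]
sd198 [479.7 -92.9 198. ]
tub sc [778.   23.8  85. ]
tub sc [1025.1   86.5   85. ]
tub sc [ 827.2 -173.2   85. ]
tub sd [1063.  -102.1   85. ]
tub sd [1019.3   86.2   85. ]
tub sd [739.6  57.   85. ]
scene 370 294.1 273.21351351351353 [[278.3999938964844, 276.1000061035156], [304.20001220703125, 258.79998779296875], [311.6000061035156, 269.8999938964844], [285.79998779296875, 287.20001220703125]]
side 186 313.3763440860215 176.6021505376344 [[300.79998779296875, 185.60000610351562], [318.20001220703125, 162.39999389648438], [325.70001220703125, 168.0], [308.29998779296875, 191.1999969482422]]
```

Emit:
drive_tool --pt "1 0 0 -60 0" --pt "1 469 353 -100 -29" --pt "1 469 353 -100 -29" --pt "1 469 353 -100 -29" --pt "1 469 353 -100 -29" --pt "1 469 353 -100 -29" --pt "1 469 353 -100 -29" --pt "1 469 353 -100 -29" --pt "1 469 353 -100 -29" --pt "1 469 353 -100 -29" --pt "1 469 353 -100 -29" --pt "1 469 353 -100 -29"

```text
clock: 1.35
position: [496.9, 179.1, 328.1]
ee_rot: [0.991, 0.131, -0.0, -0.0]
contact_force: [0.9, 1.6, 0.9]
gripper_width: -0.2
grasp_force: 0.0
```

Emit:
drive_tool --pt "1 600 0 0 0" --pt "1 600 0 0 0" --pt "1 600 0 0 0" --pt "1 600 0 0 0" --pt "1 600 0 0 0" --pt "1 600 0 0 0" --pt "1 600 0 0 0" --pt "1 600 0 0 0" --pt "1 600 0 0 0" --pt "1 600 0 0 0" --pt "1 600 0 0 0" --pt "1 600 0 0 0"

```text
clock: 2.55
position: [877.1, 277.7, 272.8]
ee_rot: [0.991, 0.131, 0.019, -0.002]
contact_force: [-1.0, 0.3, 0.1]
gripper_width: 0.1
grasp_force: 0.0
```

Emit:
drive_tool --pt "1 300 0 -200 0" --pt "1 300 0 -200 0" --pt "1 300 0 -200 0" --pt "1 300 0 -200 0" --pt "1 300 0 -200 0" --pt "1 300 0 -200 0"

```text
clock: 3.15
position: [872.6, 269.3, 310.0]
ee_rot: [0.991, 0.131, 0.037, -0.004]
contact_force: [-0.1, 0.8, 0.2]
gripper_width: 0.3
grasp_force: 0.0
```

Run:
```python
from bench import arm
from scipy.spatial.transform import Rotation as R
s=arm.read_state();print(s['joints'],s['position'],R.from_quat(s['ee_rot']).as_matrix()[:,2])
```

```text
[ 0.48078332  1.03316141  1.40767904  0.0177449  -1.87296011  1.3583257 ] [872.62875733 269.2772402  309.95257922] [ 0.07188093  0.01838752 -0.99724372]
```

Emit:
drive_tool --pt "1 -150 0 0 0" --pt "1 -150 0 0 0" --pt "1 -150 0 0 0" --pt "1 -150 0 0 0"

```text
clock: 3.55
position: [743.3, 234.8, 298.7]
ee_rot: [0.991, 0.131, 0.036, -0.004]
contact_force: [0.9, 1.1, 1.6]
gripper_width: 0.1
grasp_force: 0.0
```

Run:
```python
from bench import arm
from scipy.spatial.transform import Rotation as R
s=arm.read_state();print(s['joints'],s['position'],R.from_quat(s['ee_rot']).as_matrix()[:,2])
```

```text
[ 0.52023986  0.60221041  0.52214949  0.02027854 -1.42008563  1.31037959] [743.33306125 234.83569746 298.72516185] [ 0.0712312   0.01770301 -0.99730272]
```

Emit:
drive_tool --pt "1 1000 0 0 0" --pt "1 1000 0 0 0" --pt "1 1000 0 0 0" --pt "1 1000 0 0 0" --pt "1 1000 0 0 0" --pt "1 1000 0 0 0" --pt "1 1000 0 0 0" --pt "1 1000 0 0 0" --pt "1 1000 0 0 0" --pt "1 1000 0 0 0" --pt "1 1000 0 0 0" --pt "1 1000 0 0 0"

```text
clock: 4.75
position: [927.8, 275.8, 210.7]
ee_rot: [0.99, 0.131, 0.056, -0.006]
contact_force: [-1.0, -0.0, 0.0]
gripper_width: 0.4
grasp_force: 0.0
```

```bash
cat > st.py <<'E'
from bench import arm
from scipy.spatial.transform import Rotation as R
s=arm.read_state();print(s['clock'],s['joints'].round(3),s['position'].round(1));print(R.from_quat(s['ee_rot']).as_matrix().round(4))
E
python3 st.py
```

```text
4.75 [ 0.462  1.146  1.408  0.025 -1.724  1.376] [927.8 275.8 210.7]
[[ 0.9597  0.2593  0.1082]
 [ 0.2579 -0.9658  0.0268]
 [ 0.1115  0.0022 -0.9938]]
```

Emit:
drive_tool --pt "1 1000 0 0 0" --pt "1 1000 0 0 0" --pt "1 1000 0 0 0" --pt "1 1000 0 0 0" --pt "1 1000 0 0 0" --pt "1 1000 0 0 0" --pt "1 1000 0 0 0" --pt "1 1000 0 0 0" --pt "1 1000 0 0 0" --pt "1 1000 0 0 0" --pt "1 1000 0 0 0" --pt "1 1000 0 0 0"

```text
clock: 5.95
position: [966.5, 277.2, 130.9]
ee_rot: [0.989, 0.13, 0.074, -0.008]
contact_force: [0.6, 0.2, -0.7]
gripper_width: -0.1
grasp_force: 0.0
```

```bash
python3 st.py
```

```text
5.95 [ 0.448  1.233  1.407  0.031 -1.598  1.388] [966.5 277.2 130.9]
[[ 0.9549  0.259   0.1451]
 [ 0.2567 -0.9659  0.035 ]
 [ 0.1492  0.0038 -0.9888]]
```

Emit:
drive_tool --pt "1 1000 0 -300 0"

```text
clock: 6.05
position: [972.9, 278.4, 137.8]
ee_rot: [0.988, 0.13, 0.088, -0.009]
contact_force: [-0.3, -0.2, -1.3]
gripper_width: 0.4
grasp_force: 0.0
```

Emit:
drive_tool --pt "1 1000 0 -300 0"

```text
clock: 6.15
position: [980.1, 279.6, 153.0]
ee_rot: [0.986, 0.13, 0.107, -0.011]
contact_force: [-0.4, 0.3, -0.5]
gripper_width: -0.1
grasp_force: 0.0
```

Emit:
drive_tool --pt "1 1000 0 -300 0"

```text
clock: 6.25
position: [986.3, 280.7, 167.8]
ee_rot: [0.984, 0.13, 0.123, -0.012]
contact_force: [-0.5, -0.3, 1.1]
gripper_width: 0.4
grasp_force: 0.0
```

Emit:
drive_tool --pt "1 1000 0 -300 0"

```text
clock: 6.35
position: [991.7, 281.8, 181.8]
ee_rot: [0.982, 0.129, 0.139, -0.014]
contact_force: [-0.3, -0.4, -0.5]
gripper_width: -0.3
grasp_force: 0.0
```

```bash
python3 st.py
```

```text
6.35 [ 0.45   1.193  1.408  0.06  -1.512  1.388] [991.7 281.8 181.8]
[[ 0.928   0.2579  0.269 ]
 [ 0.2502 -0.9661  0.0633]
 [ 0.2762  0.0086 -0.9611]]
```

Emit:
drive_tool --pt "1 1000 0 -300 0"

```text
clock: 6.45
position: [996.5, 282.8, 195.8]
ee_rot: [0.98, 0.129, 0.154, -0.015]
contact_force: [1.1, 0.6, 0.2]
gripper_width: -0.2
grasp_force: 0.0
```

Emit:
drive_tool --pt "1 1000 0 -300 0"

```text
clock: 6.55
position: [1001.0, 283.7, 210.7]
ee_rot: [0.977, 0.129, 0.169, -0.017]
contact_force: [0.0, -0.2, -0.0]
gripper_width: 0.1
grasp_force: 0.0
```

Emit:
drive_tool --pt "1 1000 0 -300 0"

```text
clock: 6.65
position: [1004.9, 284.4, 226.5]
ee_rot: [0.974, 0.128, 0.184, -0.018]
contact_force: [0.4, -0.0, 0.3]
gripper_width: 0.1
grasp_force: 0.0
```

Emit:
drive_tool --pt "1 1000 0 -300 0"

```text
clock: 6.75
position: [1008.3, 285.1, 243.1]
ee_rot: [0.972, 0.128, 0.198, -0.019]
contact_force: [0.1, -0.2, -0.0]
gripper_width: -0.3
grasp_force: 0.0
```

Emit:
drive_tool --pt "1 1000 0 -300 0"

```text
clock: 6.85
position: [1011.2, 285.7, 260.8]
ee_rot: [0.968, 0.128, 0.213, -0.021]
contact_force: [-0.1, -0.5, -0.4]
gripper_width: 0.3
grasp_force: 0.0
```

Emit:
drive_tool --pt "1 1000 0 -300 0"

```text
clock: 6.95
position: [1013.4, 286.2, 279.1]
ee_rot: [0.965, 0.127, 0.228, -0.022]
contact_force: [0.5, 0.2, -0.1]
gripper_width: -0.4
grasp_force: 0.0
```

Emit:
drive_tool --pt "1 1000 0 -300 0"

```text
clock: 7.05
position: [1015.0, 286.6, 298.1]
ee_rot: [0.962, 0.127, 0.242, -0.023]
contact_force: [-0.6, 0.4, -0.0]
gripper_width: 0.0
grasp_force: 0.0
```

```bash
python3 st.py
```

```text
7.05 [ 0.457  1.1    1.407  0.11  -1.397  1.383] [1015.   286.6  298.1]
[[ 0.8504  0.2548  0.4603]
 [ 0.2324 -0.9668  0.1059]
 [ 0.472   0.0169 -0.8815]]
```

Emit:
drive_tool --pt "1 -563 301 -332 0" --pt "1 -563 301 -332 0" --pt "1 -563 301 -332 0" --pt "1 -563 301 -332 0" --pt "1 -563 301 -332 0" --pt "1 -563 301 -332 0" --pt "1 -563 301 -332 0" --pt "1 -563 301 -332 0" --pt "1 -563 301 -332 0" --pt "1 -563 301 -332 0" --pt "1 -563 301 -332 0" --pt "1 -563 301 -332 0"

```text
clock: 8.25
position: [596.4, -58.6, 324.4]
ee_rot: [0.962, 0.127, 0.242, -0.023]
contact_force: [0.4, -1.2, 0.5]
gripper_width: -0.1
grasp_force: 0.0
```

Emit:
drive_tool --pt "1 -94 50 -55 0" --pt "1 -94 50 -55 0" --pt "1 -94 50 -55 0" --pt "1 -94 50 -55 0" --pt "1 -94 50 -55 0"

```text
clock: 8.75
position: [505.9, -133.8, 329.6]
ee_rot: [0.962, 0.126, 0.243, -0.023]
contact_force: [-0.4, -0.3, -0.3]
gripper_width: 0.0
grasp_force: 0.0
```

```bash
python3 st.py
python3 - <<'E'
from bench import arm
import cv2,numpy as np
s=arm.read_state();np.savez('w1.npz',p=s['position'],q=s['ee_rot'])
cv2.imwrite('pics/wrist1.png',arm.get_image('wrist'))
E
```

```text
8.75 [-0.019 -0.052 -0.314 -0.154 -0.835  1.927] [ 505.9 -133.8  329.6]
[[ 0.8505  0.254   0.4607]
 [ 0.2321 -0.967   0.1047]
 [ 0.4721  0.0179 -0.8814]]
```

View pics/wrist1.png

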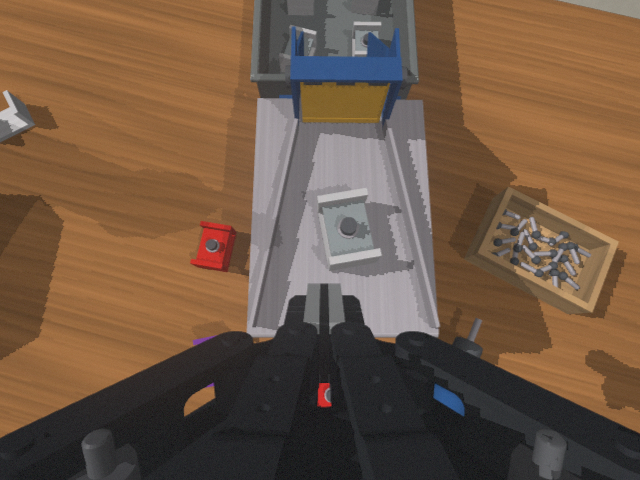

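```bash
cat >> h.py <<'E'
from scipy.spatial.transform import Rotation as Ro
def wz(uv,z,f='w1.npz'):
    w=np.load(f);p=arm.camera_params('wrist');T=p['tool_from_camera'];F=240/np.tan(np.radians(p['fov_y']/2))
    R=Ro.from_quat(w['q']).as_matrix();c=R@T[:3,3]+w['p'];d=R@T[:3,:3]@[(uv[0]-p['cx'])/F,(uv[1]-p['cy'])/F,1]
    return c+d*(z-c[2])/d[2]
E
python3 - <<'E'
from h import *
for n,uv,z in[('flapL',(304,121),183),('flapR',(381,123),183),('bolt',(348,226),213),('rearL',(329,269),212),('rearR',(380,259),212),('frontL',(318,197),212),('frontR',(367,190),212),('trayRL',(248,333),180),('trayRR',(438,335),180)]:
    print(n,wz(uv,z).round(1))
L,R=wz((304,121),183)[:2],wz((381,123),183)[:2];d=R-L;print(np.degrees(np.arctan2(d[0],-d[1])))
E
```

```text
flapL [671.4 -73.7 183. ]
flapR [ 688.2 -142.6  183. ]
bolt [ 575.8 -136.3  213. ]
rearL [ 539.7 -130.5  212. ]
rearR [ 557.1 -166.2  212. ]
frontL [ 593.1 -107.7  212. ]
frontR [ 608.9 -143.9  212. ]
trayRL [477.6 -80.1 180. ]
trayRR [ 515.1 -229.6  180. ]
13.684393203988687
```

Emit:
drive_tool --pt "0.53 -37 17.4 71 0" --pt "0.53 -37 17.4 71 0" --pt "0.53 -37 17.4 71 0" --pt "0.53 -56 16.6 107 0" --pt "0.53 -65 16.3 123 0" --pt "0.53 -65 16.3 123 0" --pt "0.53 -65 16.3 123 0"

```text
clock: 9.5
position: [512.8, -151.2, 191.4]
ee_rot: [0.962, 0.128, 0.242, -0.022]
contact_force: [0.6, 0.7, 1.7]
gripper_width: 19.9
grasp_force: 0.0
```

```bash
python3 st.py
python3 - <<'E'
from bench import arm
import cv2,numpy as np
c=np.zeros((480,800,3),np.uint8)
a=arm.get_image('scene')[180:300,180:345];b=arm.get_image('side')[120:270,290:440]
c[:,:400]=cv2.resize(a,(660,480))[:,:400];c[:400,400:]=cv2.resize(b,(400,400))
cv2.imwrite('pics/c2.png',c)
E
```

```text
9.5 [-0.075  0.107 -0.475 -0.278 -0.533  2.117] [ 512.8 -151.2  191.4]
[[ 0.85    0.2564  0.4602]
 [ 0.2347 -0.9664  0.105 ]
 [ 0.4717  0.0188 -0.8816]]
```

View pics/c2.png

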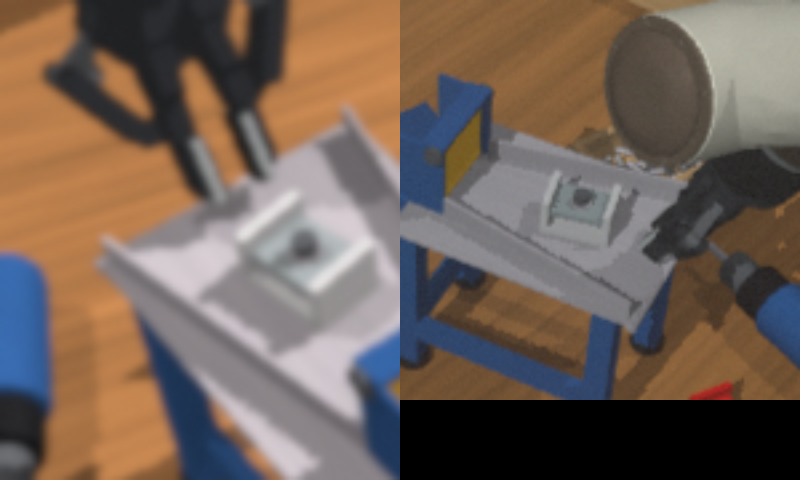

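Emit:
drive_tool --pt "0.53 13.2 0.2 7.1 0" --pt "0.53 20 0.25 10.7 0" --pt "0.53 26.4 0.3 14.2 0" --pt "0.53 35.3 0.4 18.9 0" --pt "0.53 44 0.5 23.6 0" --pt "0.53 53 0.6 28.3 0" --pt "0.53 61.7 0.8 33 0" --pt "0.53 70.5 0.9 37.8 0" --pt "0.53 79.3 1 42.5 0" --pt "0.53 88 1.1 47.2 0" --pt "0.53 92 1.2 49.1 0"

```text
clock: 10.7
position: [613.2, -125.8, 189.2]
ee_rot: [0.962, 0.127, 0.241, -0.023]
contact_force: [-1.3, 0.0, -0.3]
gripper_width: 20.2
grasp_force: 0.2
```

```bash
python3 st.py
python3 - <<'E'
from bench import arm
import cv2,numpy as np
s=arm.read_state();np.savez('w2.npz',p=s['position'],q=s['ee_rot'])
c=np.zeros((400,800,3),np.uint8)
w=arm.get_image('wrist');cv2.imwrite('pics/w2.png',w);b=arm.get_image('side')[120:270,290:440]
c[:300,:400]=cv2.resize(w,(400,300));c[:400,400:]=cv2.resize(b,(400,400))
cv2.imwrite('pics/c3.png',c)
E
```

```text
10.7 [-0.002  0.251 -0.32  -0.211 -0.532  1.991] [ 613.2 -125.8  189.2]
[[ 0.8516  0.255   0.458 ]
 [ 0.2329 -0.9668  0.1054]
 [ 0.4697  0.0169 -0.8827]]
```

View pics/c3.png

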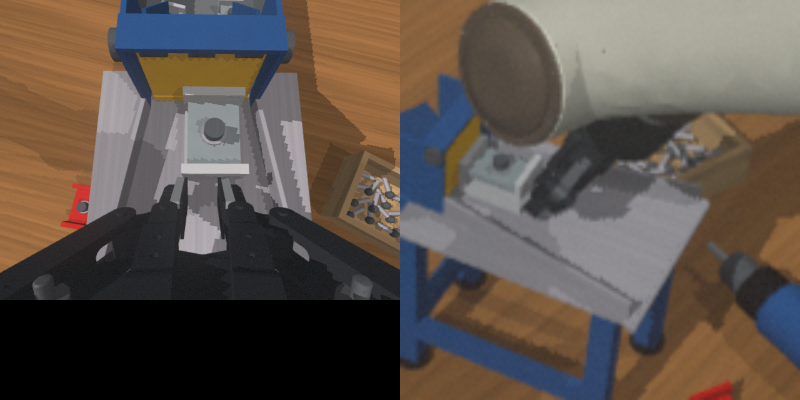

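Emit:
drive_tool --pt "0.53 8 0.1 2.9 0" --pt "0.53 15 0.2 5.7 0" --pt "0.53 22.1 0.2 9.5 0" --pt "0.53 29.2 0.3 13.3 0" --pt "0.53 36.2 0.4 17 0" --pt "0.53 43.3 0.5 20.8 0" --pt "0.53 50.4 0.6 24.5 0" --pt "0.53 57.4 0.6 28.3 0" --pt "0.53 64.5 0.7 32 0" --pt "0.53 69.8 0.8 34.9 0" --pt "0.53 69.8 0.8 34.9 0"

```text
clock: 11.9
position: [684.6, -107.0, 188.1]
ee_rot: [0.963, 0.126, 0.236, -0.024]
contact_force: [-5.9, -1.3, -2.0]
gripper_width: 20.0
grasp_force: 0.0
```

```bash
python3 st.py
python3 - <<'E'
from bench import arm
import cv2,numpy as np
c=np.zeros((400,800,3),np.uint8)
a=arm.get_image('scene')[190:440,230:480];b=arm.get_image('side')[120:270,140:440]
c[:,:400]=cv2.resize(a,(400,400));c[:200,400:]=cv2.resize(b,(400,200))
cv2.imwrite('pics/c4.png',c)
E
```

```text
11.9 [ 0.035  0.355 -0.18  -0.168 -0.57   1.916] [ 684.6 -107.   188.1]
[[ 0.8565  0.2538  0.4494]
 [ 0.231  -0.9672  0.106 ]
 [ 0.4616  0.013  -0.887 ]]
```

View pics/c4.png

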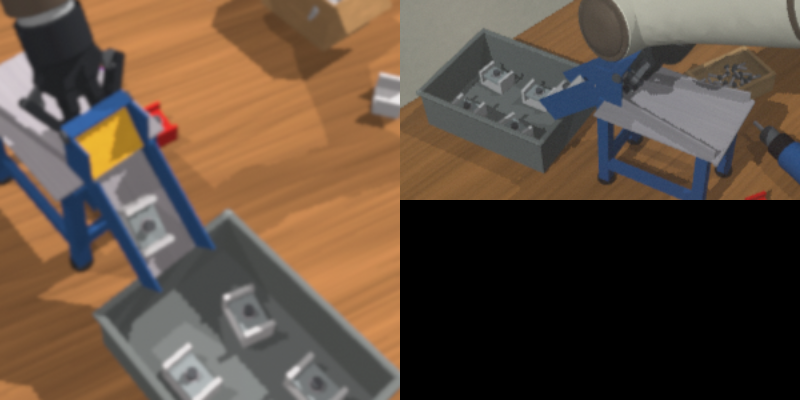

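Emit:
drive_tool --pt "0.53 -13 -0.1 -7 0" --pt "0.53 -30 -0.3 -16 0" --pt "0.53 -60 -0.6 -31 0" --pt "0.53 -90 -0.9 -47 0" --pt "0.53 -106 -1 -55 0" --pt "0.53 -106 -1 -55 0" --pt "0.53 -92 -0.5 -82 0" --pt "0.53 -78 -0.2 -108 0" --pt "0.53 -78 -0.2 -108 0" --pt "0.53 -78 -0.2 -108 0" --pt "0.53 -78 -0.2 -108 0" --pt "0.53 -78 -0.2 -108 0"

```text
clock: 13.2
position: [571.6, -136.1, 248.6]
ee_rot: [0.962, 0.127, 0.24, -0.023]
contact_force: [-0.5, -0.0, 0.3]
gripper_width: 20.1
grasp_force: 0.0
```

Emit:
drive_tool --pt "0.53 0 0 0 0" --pt "0.53 0 0 0 0" --pt "0.53 0 0 0 0" --pt "0.53 0 0 0 0" --pt "0.53 0 0 0 0" --pt "0.53 0 0 0 0" --pt "0.53 0 0 0 0" --pt "0.53 0 0 0 0" --pt "0.53 0 0 0 0" --pt "0.53 0 0 0 0"

```text
clock: 14.2
position: [571.8, -136.2, 250.0]
ee_rot: [0.962, 0.127, 0.241, -0.023]
contact_force: [0.5, -0.4, 0.1]
gripper_width: 19.8
grasp_force: 0.0
```

Run:
```python
from bench import arm
import cv2,numpy as np
c=np.zeros((400,800,3),np.uint8)
a=arm.get_image('scene')[190:480,230:520];b=arm.get_image('side')[120:270,140:440]
c[:,:400]=cv2.resize(a,(400,400));c[:200,400:]=cv2.resize(b,(400,200))
cv2.imwrite('pics/c5.png',c)
```

```text
(no output)
```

View pics/c5.png

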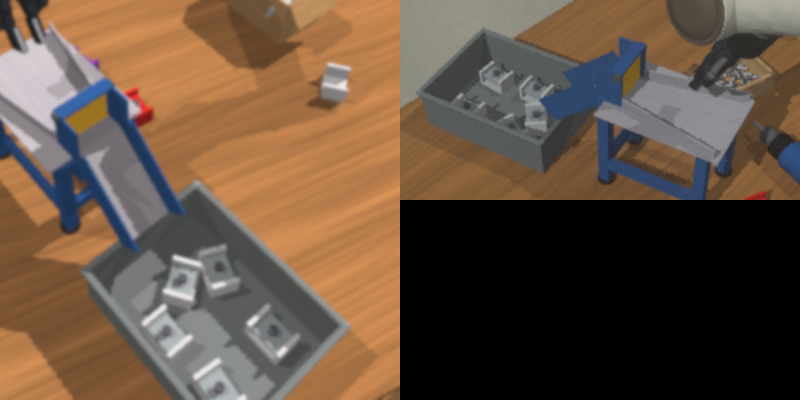

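Five clamps are now in the tub, the slide is empty, the flap hangs shut and the fingers are clear.

```bash
python3 -c "
from bench import arm
print(arm.job_done())"
```

```text
the job is handed in; nothing more can be done
None
```

I pushed the clamp through the flap and it slid down into the tub; the fingers are back out, the flap hangs shut, and the job was handed in at about 14 s of the 35 s limit (no verdict was returned).

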